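# Push a row of spacers home and shut the keeper

### The arm

A 7-joint arm with a two-finger parallel gripper is mounted at the origin on the work surface. World frame = base frame: x ahead of the robot, y to its left, z up, the work surface at z = 0. Lengths are in m, angles in rad, forces in N, time in s.
With the tool pointing down it reaches from about 0.4 to 0.875 m from the base axis. Payload 19.3 kg.
Tool frame: the origin (TCP) lies at the very end of the fingers, on their centre line; the grasp point (between the pads) lies bot.pinch_z behind it (bot.pinch_z is the distance from the TCP to the grasp point, in m); z points along the fingers, y is the line along which they close (so a half turn about z gives the same grasp; the last joint's range is limited). The gripper opens to 85 mm and grips with 20 to 120 N. Pads are 22 mm wide; open, the fingers measure 114 mm over their backs; the gripper's body (76 mm by 85 mm) begins 54 mm behind the grasp point. The pads swing forward as they close: fully open they stand 13 mm farther back than shut.
Start: joints at [-1.337, 0.521, -0.036, 1.599, 0.021, 1.021, -0.113], TCP at [0.187, 0.596, 0.201] pointing down, gripper open.
Joint ranges: [-2.91, 2.91], [-0.3, 2.13], [-1.5, 1.42], [0.17, 2.43], [-1.26, 4.41], [0.16, 1.93], [-2.52, 2.52]. Speed limits (rad/s): [1.89, 1.89, 2.39, 2.39, 3.01, 3.01, 3.01].

### API

Orientations are given as [roll, pitch, yaw] about the fixed x, y, z axes, in that order (R = Rz(yaw) Ry(pitch) Rx(roll)).
In Python, from workcell import bot, grab_frame, ticket gives the robot as it stands.
- The arm moves only by the tool arm_command, never from a script. Its argument "commands" is a list of rows, each a list of 3 entries, a list of its own where there are three numbers: the shift along the world's x, y, z in mm, then the turn about the world's z in rad, then the gripper command: -1 is fully open, 1 is shut, values between are in proportion. In form: [[[tx, ty, tz], roll, fingers], ...]. A call has 1 to 20 rows; each row shifts and turns the commanded pose from where the row before left it; what a row does not reach is not made up. A row lasts 1/10 s, in which the tool goes at most 50 mm and 8.59 degrees, less where a joint would pass 70% of its speed; a pose out of reach is approached as far as the arm can. A call with a gripper value outside its range is refused whole. The fingers move at their own pace and stop on an object; "newtons" is the grip in N (left out, the last holds). Time passes only in rows, so rows that do not move let the fingers close. It gives the time, the measured TCP pose, the force, the opening and the grip force at its end, in the units of the state.
- bot.observe(): the state, without advancing time (a new reading comes with each control period).
- grab_frame(name): name is "scene" or "side" or "wrist"; returns a dict with "image" (480x640x3 uint8, red, green, blue), "vertical_fov" (degrees; the focal length in pixels is half the picture's height over the tangent of half this angle, whatever the lens; pixels are square), "cx", "cy" (the principal point, pixels), "R" (3x3) and "t" (3): a world point X has camera coordinates R X + t. Camera axes: x right, y down, z forward; pixel columns grow to the right and rows downward; lengths in m; the calibration is good to about 2 mm. A picture is of the moment at which its call begins. There is no depth.
- ticket.job_done(): hands the job in; it is judged then, once.
The state is a dict: "clock": time; "qpos": joint angles; "qd": joint speeds; "joint_efforts": joint torques, N m; "position": TCP position; "tool_rot": TCP orientation; "force": force on the tool from outside, world axes, zero at the start; "moment": the same for the moment, N m; "grip_width": finger opening in m; "finger_force": force on a finger pad.
Only numpy, scipy, OpenCV 4.12 (cv2) and the standard library are available. Lean on these libraries where they do the work, as an engineer would, in place of code of your own. Each camera call takes 0.05 s, during which the arm holds its last target. There are 200 camera calls.

### The job

With your fingertips, slowly push the row of four aluminium spacers along the channel from its open end, all together as one touching train, until the first one is right up against the end stop. Then push the swing keeper fully shut across the channel behind the last spacer. Do not lift any spacer, and leave the spare spacer, the can and the screwdriver where they are.

Things in the scene. Friction and masses are not known exactly. Their poses are not given: they have to be found in the camera images.
- rail: Fixed dark steel channel, open on top. Origin: its centre line at bench height; +x runs along it to the end stop. Floor 8 mm thick; 44 mm wide inside, lips 6 mm thick, tops 18 mm above the bench. Runs from x = -170 mm (open end) to the stop, a plate 44 mm high, face at x = +150 mm. On the +y side an ear at x = -3 mm, out to y = 62 mm, carries the keeper. Bolted feet to y = +-49 mm, 11 mm high.
- stop_face (a point): Centre of the end stop's face that the first spacer must meet: channel x = +150 mm, y = 0, 24 mm above the bench. The stop is bright steel, 12 mm thick, 56 mm wide.
- keeper (a joint): Keeper: brass swing arm on a vertical pivot. 0 = points away from the channel (its +y); grows anticlockwise seen from above; pi/2 = along the channel, away from the stop; pi = shut at its limit, square across the channel. Starts at 0.4 to 1.3. Arm 10 mm wide, 22 to 36 mm above the bench, 75 mm long. Stays where left; 0.6 N at 50 mm moves it. Shut, it stands 4 mm behind a train that is home.
- keeper_pivot (a point): Pivot axis of the keeper (round hub, 18 mm diameter), at mid-height of the arm, 29 mm above the bench: channel x = -3 mm, y = +48 mm.
- keeper_tip (a point): Middle of the free end of the keeper's arm, 75 mm from the pivot, at mid-height of the arm, 29 mm above the bench.
- spacer1: The first (nearest the end stop) of four alike loose aluminium blocks in a touching row in the channel: 36 mm along it, 40 mm wide, 32 mm high, drilled on top, 0.08 to 0.17 kg. Origin: centre of its underside, 8 mm above the bench; the top 22 mm show above the lips; x points along the channel to the stop. Home, its centre is at channel x = 132 mm.
- spacer2: The second of four alike loose aluminium blocks in a touching row in the channel: 36 mm along it, 40 mm wide, 32 mm high, drilled on top, 0.08 to 0.17 kg. Origin: centre of its underside, 8 mm above the bench; the top 22 mm show above the lips; x points along the channel to the stop. Home, its centre is at channel x = 96 mm.
- spacer3: The third of four alike loose aluminium blocks in a touching row in the channel: 36 mm along it, 40 mm wide, 32 mm high, drilled on top, 0.08 to 0.17 kg. Origin: centre of its underside, 8 mm above the bench; the top 22 mm show above the lips; x points along the channel to the stop. Home, its centre is at channel x = 60 mm.
- spacer4: The last (farthest from the end stop: the one to push on) of four alike loose aluminium blocks in a touching row in the channel: 36 mm along it, 40 mm wide, 32 mm high, drilled on top, 0.08 to 0.17 kg. Origin: centre of its underside, 8 mm above the bench; the top 22 mm show above the lips; x points along the channel to the stop. Home, its centre is at channel x = 24 mm.
- spare: Bystander: a fifth spacer of the same kind (36 x 40 x 32 mm) on the bench beyond the channel's open end, not wanted. Origin at the centre of its underside.
- can: Bystander: a closed red tin can, 66 mm diameter, 120 mm high, on the bench past the end stop. Origin at the centre of its underside.
- screwdriver: Bystander: a screwdriver about 200 mm long with a black handle, lying on the bench along the channel's -y side. Origin under its middle.
Things that resemble listed ones, but are neither listed nor needed, are in the scene too. What is shaped like the spacer4 but yellow is not meant.

How it is judged:
On the way:
1. the whole train is against the end stop while the keeper is still open (x of spacer1 in the frame of rail above 0.129 m and z of spacer1 in the frame of rail between 0.004 and 0.012 m and y of spacer1 in the frame of rail between -0.005 and 0.005 m and angle between each of spacer1, spacer2, spacer3, spacer4's own z axis and vertical below 0.1 rad and x of spacer2 in the frame of rail above 0.093 m and z of spacer2 in the frame of rail between 0.004 and 0.012 m and y of spacer2 in the frame of rail between -0.005 and 0.005 m and x of spacer3 in the frame of rail above 0.057 m and z of spacer3 in the frame of rail between 0.004 and 0.012 m and y of spacer3 in the frame of rail between -0.005 and 0.005 m and x of spacer4 in the frame of rail above 0.021 m and z of spacer4 in the frame of rail between 0.004 and 0.012 m and y of spacer4 in the frame of rail between -0.005 and 0.005 m and value of joint keeper below 2.5 rad), for 0.2 s.
At the end, for the whole second after the job is handed in: All four spacers stand flat in the channel, each within 3 mm of its home place against the stop (or against the one before) and at rest, and the keeper is shut to within 0.12 rad of its limit. The train must have been home before the keeper was swung past 2.5 rad (x of spacer1 in the frame of rail above 0.129 m and z of spacer1 in the frame of rail between 0.004 and 0.012 m and y of spacer1 in the frame of rail between -0.005 and 0.005 m and angle between each of spacer1, spacer2, spacer3, spacer4's own z axis and vertical below 0.1 rad and x of spacer2 in the frame of rail above 0.093 m and z of spacer2 in the frame of rail between 0.004 and 0.012 m and y of spacer2 in the frame of rail between -0.005 and 0.005 m and x of spacer3 in the frame of rail above 0.057 m and z of spacer3 in the frame of rail between 0.004 and 0.012 m and y of spacer3 in the frame of rail between -0.005 and 0.005 m and x of spacer4 in the frame of rail above 0.021 m and z of spacer4 in the frame of rail between 0.004 and 0.012 m and y of spacer4 in the frame of rail between -0.005 and 0.005 m and linear speed of each of spacer1, spacer2, spacer3, spacer4 below 0.01 m/s and value of joint keeper above 3.02 rad); the robot touches nothing.
It fails at once if a spacer is lifted off the channel floor or tipped over (z of any of spacer1, spacer2, spacer3, spacer4 in the frame of rail above 0.016 m or angle between any of spacer1, spacer2, spacer3, spacer4's own z axis and vertical above 0.3 rad).
It fails at once if the row comes apart (a gap over 8 mm between neighbours) (distance between spacer1 and spacer2 above 0.044 m or distance between spacer2 and spacer3 above 0.044 m or distance between spacer3 and spacer4 above 0.044 m).
It fails at once if the spare spacer, the can or the screwdriver is moved more than 15 mm (distance of any of spare, can, screwdriver from where it was at the start of the episode above 0.015 m).
It also fails if it takes over 54 s, if anything falls off the work surface, if the arm or the gripper's body presses on something with over 40 N, if the wrist force passes 120 N, or if a joint passes its speed limit or range.

## Working session

There is one attempt and no reset: what is moved stays moved. The work goes in short steps, Python scripts to look and compute and a tool call to move; the robot and the scene stay as the last step left them, time stands still between calls to the robot, and variables do not carry over. Pictures are saved under pics/ and viewed, at most 10 in all, crops included, and the job is handed in when it is done.

Besides the shell and the picture viewer there is one more tool, called after ">>>" in YAML: its name, and indented under it one key for each argument. arm_command: Moves the arm, as the interface text tells. Its arguments: {"type":"object","properties":{"commands":{"type":"array"},"newtons":{"type":"number"}},"required":["commands"]}

```bash
mkdir -p pics
cat > h.py <<'E'
import numpy as np, cv2, pickle
from workcell import bot, grab_frame, ticket
def snap(n,tag):
    f=grab_frame(n); pickle.dump(f,open(f'pics/{tag}.pkl','wb'))
    cv2.imwrite(f'pics/{tag}.png',f['image'][:,:,::-1]); return f
def load(tag): return pickle.load(open(f'pics/{tag}.pkl','rb'))
def K(f): return 240/np.tan(np.radians(f['vertical_fov'])/2)
def px2w(f,u,v,z):
    d=np.array([(u-f['cx'])/K(f),(v-f['cy'])/K(f),1.]); R=np.array(f['R']);t=np.array(f['t'])
    c=-R.T@t; d=R.T@d; return c+d*(z-c[2])/d[2]
def w2px(f,X):
    p=np.array(f['R'])@np.array(X)+np.array(f['t']); return p[:2]/p[2]*K(f)+[f['cx'],f['cy']]
E
python3 - <<'E'
from h import *
for n in ('scene','side','wrist'):
    f=snap(n,n+'0'); print(n,-np.array(f['R']).T@f['t'],f['vertical_fov'])
print(bot.observe(),bot.pinch_z)
E
```

```text
scene [ 0.85470265 -0.35437158  0.68223152] 55.71902111921173
side [ 0.40285779 -0.65512948  0.71881244] 44.47309333330637
wrist [0.1094557  0.62071212 0.37224649] 67.64080073415273
{'clock': 0.15, 'qpos': array([-1.33719165,  0.52186325, -0.03632348,  1.59986628,  0.02122427,
        1.02112157, -0.11276309]), 'qd': array([-0.00039988, -0.00146261,  0.00166886, -0.00292615,  0.00305283,
       -0.00111027,  0.00067278]), 'joint_efforts': array([ 2.65405150e-03, -9.27400088e+01,  1.98098972e+00, -3.70059621e+01,
        1.80443306e-02,  6.39154692e-03,  1.61308225e-06]), 'position': array([0.18692585, 0.59609624, 0.20057051]), 'tool_rot': array([-3.14072363e+00,  8.19429286e-05,  2.83782168e+00]), 'force': array([-0.62438065,  0.55463375, -0.82631887]), 'moment': array([-0.00053682,  0.03590785, -0.02910896]), 'finger_force': 0.0, 'grip_width': 0.08554743488160572} 0.0187
```

View pics/scene0.png

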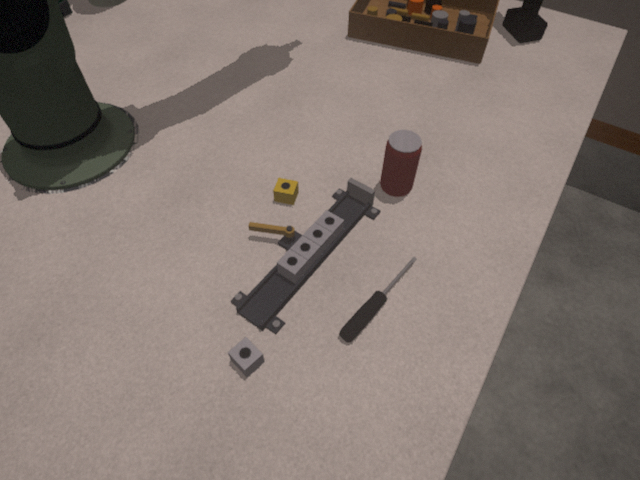

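View pics/side0.png

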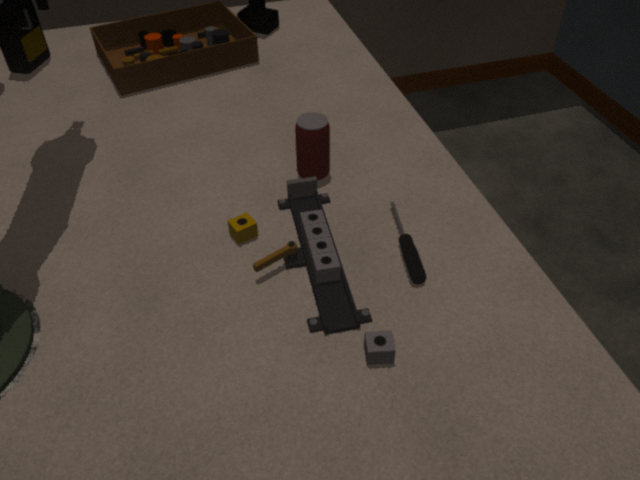

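The scene view shows the channel running from (258,310) to the stop at (361,190), with four spacers at (292..330, 220..262). The keeper pivot is at (289,231) and its tip at (250,226). The spare is at (246,355), the can at (400,165) and the screwdriver at (375,300). The side view agrees: stop (302,190), spacers (313..326, 217..260), spare (379,345). I'll enlarge both next.

Run:
```python
from h import *
for n,(x,y) in {'scene':(225,175),'side':(245,175)}.items():
    im=cv2.imread(f'pics/{n}0.png')[y:y+150,x:x+155]
    im=cv2.convertScaleAbs(cv2.resize(im,None,fx=4,fy=4,interpolation=cv2.INTER_CUBIC),alpha=1.6)
    for i in range(0,150,25): cv2.putText(im,str(y+i),(0,4*i+8),0,.4,(0,0,255),1); cv2.putText(im,str(x+i),(4*i,10),0,.4,(255,0,0),1); cv2.line(im,(0,4*i),(8,4*i),(0,0,255)); cv2.line(im,(4*i,0),(4*i,8),(255,0,0))
    cv2.imwrite(f'pics/{n}_c.png',im)
```

```text
(no output)
```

View pics/scene_c.png

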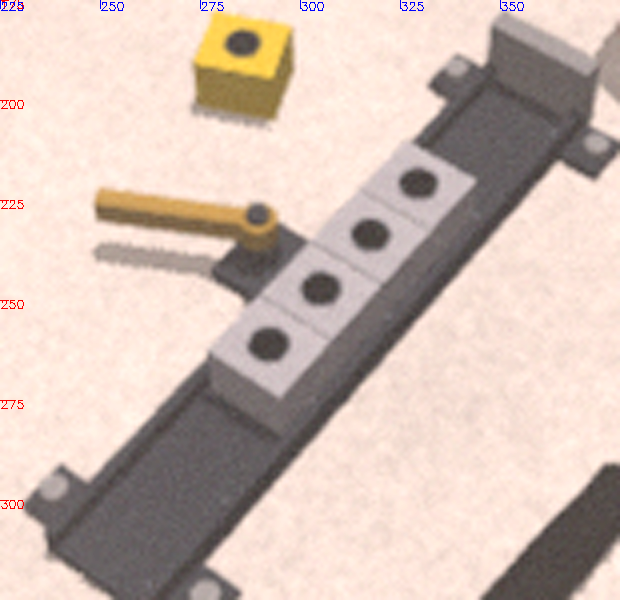

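View pics/side_c.png

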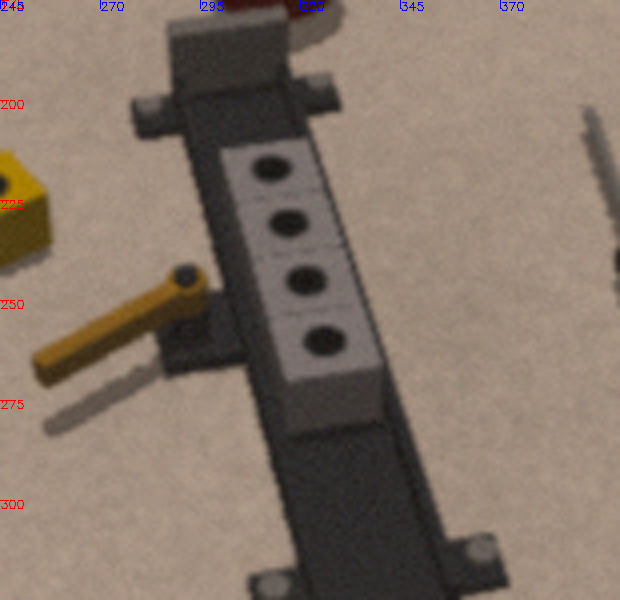

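Readings, in full-image pixels. Scene: holes at (329.5,221), (317.5,233.8), (305.3,247), (292.3,261), pivot (289.5,228.8), tip (249.5,225), stop front top edge (347.8,184.5)–(373,193.3). Side: holes at (312.8,217), (317.3,230.5), (321.5,245), (326.3,260.3), pivot (291.5,243.8), tip (255,266), stop front top edge (287.3,184)–(317,180).

```bash
cat > m.py <<'E'
from h import *
s=load('scene0'); d=load('side0')
P={'h1':((329.5,221),(312.8,217),.04),'h2':((317.5,233.8),(317.3,230.5),.04),'h3':((305.3,247),(321.5,245),.04),'h4':((292.3,261),(326.3,260.3),.04),
'piv':((289.5,228.8),(291.5,243.8),.04),'tip':((249.5,225),(255,266),.036),
'stopL':((347.8,184.5),(287.3,184.3),.044),'stopR':((373,193.3),(317,180.5),.044),
'boltSL':((339.3,191.5),(282,203),.012),'boltSR':((374,211),(325,196),.012),'boltOL':((238.5,297),(313.5,321.5),.012),'boltOR':((276.3,323),(365,312),.012),
'spare':((245.5,352.5),(379.5,341),.032)}
W={}
for k,(a,b,z) in P.items():
    A=[];B=[]
    for f,(u,v) in ((s,a),(d,b)):
        M=np.c_[np.array(f['R']),f['t']]
        x,y=(u-f['cx'])/K(f),(v-f['cy'])/K(f)
        for r in (x*M[2]-M[0],y*M[2]-M[1]): A.append(r[:3]);B.append(-r[3])
    X=np.linalg.lstsq(np.array(A),np.array(B),rcond=None)[0]
    p=px2w(s,*a,z);q=px2w(d,*b,z); W[k]=(p+q)/2
    print(k,X.round(4),p[:2].round(4),q[:2].round(4))
h=np.array([W[f'h{i}'][:2] for i in range(1,5)])
u=h[0]-h[3]; pitch=np.linalg.norm(u)/3; u/=np.linalg.norm(u); n=np.array([-u[1],u[0]])
st=(W['stopL']+W['stopR'])[:2]/2
o=np.append(0,0)+h.mean(0)+u*((st-h.mean(0))@u-.150)
print('dir',u,np.arctan2(u[1],u[0]),'pitch',pitch,'origin',o)
for k in W: e=W[k][:2]-o; print(k,(e@u*1e3).round(1),(e@n*1e3).round(1))
print('radii', np.hypot(*(o-u*.17)),np.hypot(*(o+u*.15)))
E
python3 m.py
```

```text
h1 [0.6054 0.0878 0.0401] [0.6058 0.0872] [0.6053 0.0887]
h2 [0.6028 0.0512 0.0411] [0.6026 0.0514] [0.603 0.053]
h3 [0.5997 0.0164 0.0401] [0.5998 0.0162] [0.5996 0.0169]
h4 [ 0.5968 -0.0196  0.0401] [ 0.5968 -0.0197] [ 0.5968 -0.0194]
piv [0.5533 0.0362 0.0377] [0.5546 0.0345] [0.5527 0.0343]
tip [0.4848 0.0082 0.0329] [0.487  0.0059] [0.4843 0.0058]
stopL [0.5865 0.1878 0.0385] [0.5913 0.1787] [0.5843 0.1864]
stopR [0.6415 0.187  0.0399] [0.6425 0.1844] [0.6402 0.1811]
boltSL [0.5709 0.1845 0.005 ] [0.5731 0.1803] [0.5695 0.1745]
boltSR [0.6536 0.1749 0.0085] [0.6545 0.1724] [0.6524 0.1704]
boltOL [ 0.5485 -0.1112  0.0106] [ 0.5494 -0.1121] [ 0.548  -0.1119]
boltOR [ 0.6295 -0.117   0.0112] [ 0.63   -0.1176] [ 0.6292 -0.1173]
spare [ 0.6248 -0.1881  0.031 ] [ 0.6252 -0.1884] [ 0.6245 -0.1888]
dir [0.08086645 0.99672495] 1.4898414767081225 pitch 0.035959228441644446 origin [0.60113176 0.03324795]
h1 54.9 0.0
h2 19.0 -0.1
h3 -16.8 0.1
h4 -53.0 0.0
piv -2.7 47.4
tip -36.6 112.9
stopL 147.8 25.4
stopR 152.2 -28.0
boltSL 141.3 41.4
boltSR 141.9 -41.0
boltOL -149.0 40.5
boltOR -147.9 -40.5
spare -219.2 -41.6
radii 0.602967386761591 0.639914023844664
```

Checks pass: the holes are at z 40 mm with a 36 mm pitch, the pivot is at channel (-2.7, 47.4), and the bolts are symmetric. The rail origin is (0.601, 0.033) with yaw 1.490, and the keeper is at about 0.48 rad. Spacer 4's rear face is at channel x of about -71. Next I move above the channel behind the train with fingers shut and square to it.

>>> arm_command:
  commands:
    - [[20.3,-33.5,0],-0.0674,1]
    - [[20.3,-33.5,0],-0.0674,1]
    - [[20.3,-33.5,0],-0.0674,1]
    - [[20.3,-33.5,0],-0.0674,1]
    - [[20.3,-33.5,0],-0.0674,1]
    - [[20.3,-33.5,0],-0.0674,1]
    - [[20.3,-33.5,0],-0.0674,1]
    - [[20.3,-33.5,0],-0.0674,1]
    - [[20.3,-33.5,0],-0.0674,1]
    - [[20.3,-33.5,0],-0.0674,1]
    - [[20.3,-33.5,0],-0.0674,1]
    - [[20.3,-33.5,0],-0.0674,1]
    - [[20.3,-33.5,0],-0.0674,1]
    - [[20.3,-33.5,0],-0.0674,1]
    - [[20.3,-33.5,0],-0.0674,1]
    - [[20.3,-33.5,0],-0.0674,1]
    - [[20.3,-33.5,0],-0.0674,1]
    - [[20.3,-33.5,0],-0.0674,1]
    - [[20.3,-33.5,0],-0.0674,1]
    - [[20.3,-33.5,0],-0.0674,1]

```text
clock: 2.15
position: [0.5936, -0.075, 0.2009]
tool_rot: [-3.141, -0.0, 1.487]
force: [1.3, 1.0, 0.5]
grip_width: 0.0001
finger_force: 0.0
```

>>> arm_command:
  commands:
    - [[0,0,-30],0,1]
    - [[0,0,-30],0,1]
    - [[0,0,-30],0,1]
    - [[0,0,-30],0,1]
    - [[0,0,0],0,1]
    - [[0,0,0],0,1]

```text
clock: 2.75
position: [0.593, -0.0738, 0.0815]
tool_rot: [-3.141, 0.0, 1.49]
force: [0.3, -0.8, 0.4]
grip_width: 0.0
finger_force: 0.0
```

Run:
```python
from h import *
f=snap('side','side1'); snap('scene','scene1'); snap('wrist','wrist1')
o=bot.observe(); print(o['position'],o['force'])
ims=[cv2.imread(f'pics/{n}1.png') for n in('side','wrist')]
a=cv2.resize(ims[0][170:370,240:400],(400,500)); b=cv2.resize(ims[1],(400,300))
c=np.zeros((500,800,3),np.uint8); c[:,:400]=a; c[:300,400:]=b
cv2.imwrite('pics/v1.png',cv2.convertScaleAbs(c,alpha=1.5))
s=load('scene0');print('yellow',px2w(s,285,193,.016))
```

```text
[ 0.59386361 -0.07371736  0.08261278] [0.40498469 0.18566672 0.43800105]
yellow [0.48666502 0.11733007 0.016     ]
```

View pics/v1.png

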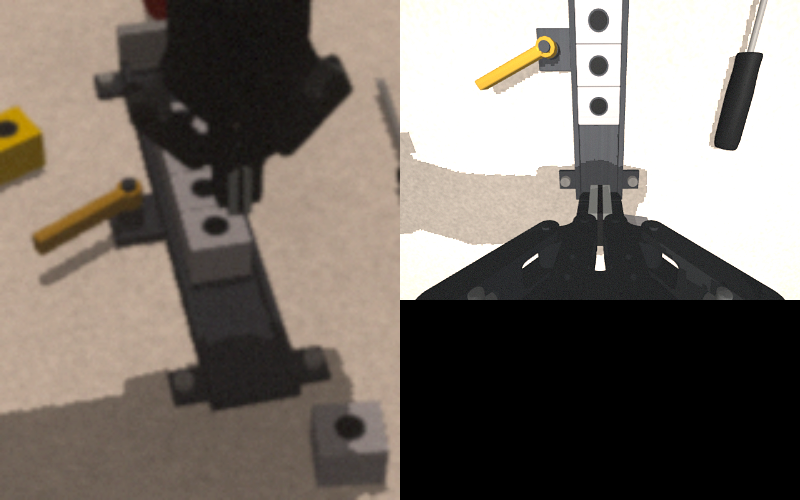

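The fingers are centred on the channel well behind spacer 4, and the keeper and all four spacers are undisturbed. Next I lower into the channel and creep forward.

>>> arm_command:
  commands:
    - [[0,0,-15],0,1]
    - [[0,0,-15],0,1]
    - [[0,0,-15],0,1]
    - [[0,0,-10],0,1]
    - [[0,0,-6],0,1]
    - [[0,0,0],0,1]
    - [[0.2,2,0],0,1]
    - [[0.2,3,0],0,1]
    - [[0.2,3,0],0,1]
    - [[0.2,2,0],0,1]
    - [[0.2,2,0],0,1]
    - [[0.1,2,0],0,1]
    - [[0.1,1.5,0],0,1]
    - [[0.1,1.5,0],0,1]
    - [[0,0,0],0,1]

```text
clock: 4.4
position: [0.5943, -0.0564, 0.02]
tool_rot: [-3.142, -0.0, 1.49]
force: [0.4, 0.7, -0.4]
grip_width: -0.0003
finger_force: 0.0
```

>>> arm_command:
  commands:
    - [[0.1,1.5,0],0,1]
    - [[0.1,1.5,0],0,1]
    - [[0.1,1.5,0],0,1]
    - [[0.2,1.5,0],0,1]
    - [[0.1,1.5,0],0,1]
    - [[0.1,1.5,0],0,1]
    - [[0.1,1.5,0],0,1]
    - [[0.1,1.5,0],0,1]
    - [[0.2,1.5,0],0,1]
    - [[0.1,1.5,0],0,1]
    - [[0.1,1.5,0],0,1]
    - [[0.1,1.5,0],0,1]
    - [[0.1,1.5,0],0,1]
    - [[0.2,1.5,0],0,1]
    - [[0.1,1.5,0],0,1]
    - [[0.1,1.5,0],0,1]
    - [[0.1,1.5,0],0,1]
    - [[0.1,1.5,0],0,1]
    - [[0.2,1.5,0],0,1]
    - [[0.1,1.5,0],0,1]

```text
clock: 6.4
position: [0.5967, -0.0265, 0.02]
tool_rot: [3.142, 0.0, 1.49]
force: [-0.2, -0.5, 0.5]
grip_width: -0.0001
finger_force: 0.0
```

Run:
```python
from h import *
f=snap('wrist','wrist2'); g=snap('scene','scene2')
for _ in range(3): print(bot.observe()['force'])
im=f['image'][0:330,180:500,::-1]; a=cv2.resize(im,(480,495)); 
b=cv2.resize(g['image'][170:330,230:390,::-1],(495,495))[:, :320]
cv2.imwrite('pics/v2.png',np.hstack([a,cv2.convertScaleAbs(b,alpha=1.7)]))
```

```text
[-0.47765573  0.28257964  0.35751476]
[-0.47765573  0.28257964  0.35751476]
[-0.47765573  0.28257964  0.35751476]
```

View pics/v2.png

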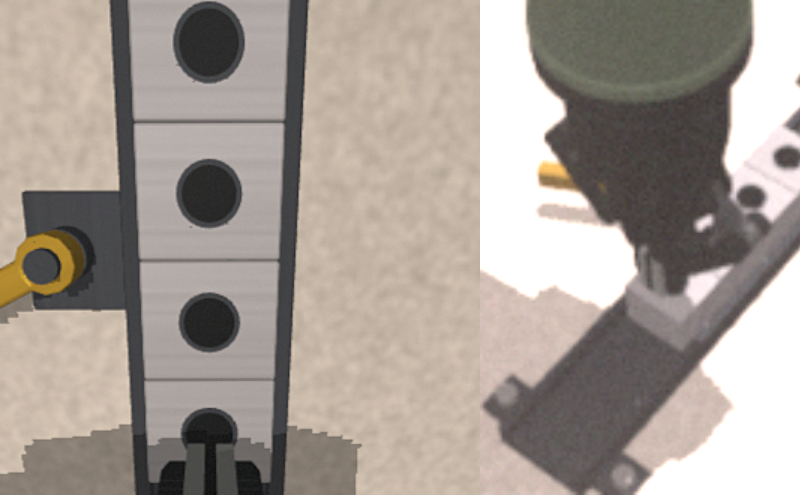

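The wrist view shows the fingers reaching the last spacer's hole at (210,430 in the crop). In the scene view they seem to stand at its top rear edge. I need to check this against projections before moving on.

Run:
```python
from h import *
g=load('scene2'); f=load('wrist2'); o=bot.observe(); p=o['position']; print(p)
k=495/160
for n,X in {'tcp':p,'tcp+30':p+[0,0,.03],'front':p+[0,.011,0],'front@40':p+[0,.011,.02]}.items():
    a=w2px(g,X); b=w2px(f,X); print(n,(a-[230,170])*k+[480,0],(b-[180,0])*1.5)
U=np.array([.0809,.9967]);O=np.array([.6011,.0332])
for x in (-71,-53,-49,-31):
    X=np.r_[O+U*x/1e3,.04]; print(x,(w2px(g,X)-[230,170])*k+[480,0],(w2px(f,X)-[180,0])*1.5)
# hole positions from wrist now
for u,v in ((209,42),(209,193),(209,322),(209,431)):
    q=px2w(f,u/1.5+180,v/1.5,.04)[:2]-O; print('hole x',q@U*1e3, q@[-U[1],U[0]]*1e3)
q=px2w(f,41/1.5+180,265/1.5,.04)[:2]-O; print('piv',q@U*1e3, q@[-U[1],U[0]]*1e3)
```

```text
[ 0.596706   -0.0263425   0.01998098]
tcp [667.4660463  309.77614741] [205.76423563 427.45071147]
tcp+30 [664.85041369 280.0689728 ] [205.0664526  471.16774765]
front [678.46688876 295.57939212] [203.0750048  398.62277344]
front@40 [676.98530999 275.82706964] [202.32072464 423.44716737]
-71 [652.02537839 303.90189776] [204.10487048 486.15654689]
-53 [672.78734436 281.45804128] [203.84334943 435.87977097]
-49 [677.33807173 276.53866746] [203.78277832 424.23512395]
-31 [697.53962212 254.70062484] [203.49828021 369.54106667]
hole x 55.21577996157229 -1.7881391395145276
hole x 19.458708440597125 -1.7300043809941483
hole x -16.336800926028634 -1.671807129244193
hole x -51.31600713182069 -1.6149370439851565
piv 0.21091824853067512 45.503463965862366
```

Run:
```python
from h import *
g=load('scene2')['image'][:,:,::-1]; f=load('wrist2')['image'][:,:,::-1]
a=cv2.resize(g[225:285,265:325],(400,400),interpolation=cv2.INTER_CUBIC)
b=cv2.resize(f[240:400,240:400],(400,400),interpolation=cv2.INTER_CUBIC)
c=cv2.convertScaleAbs(np.hstack([a,b]),alpha=1.8)
cv2.imwrite('pics/v3.png',c)
```

```text
(no output)
```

View pics/v3.png

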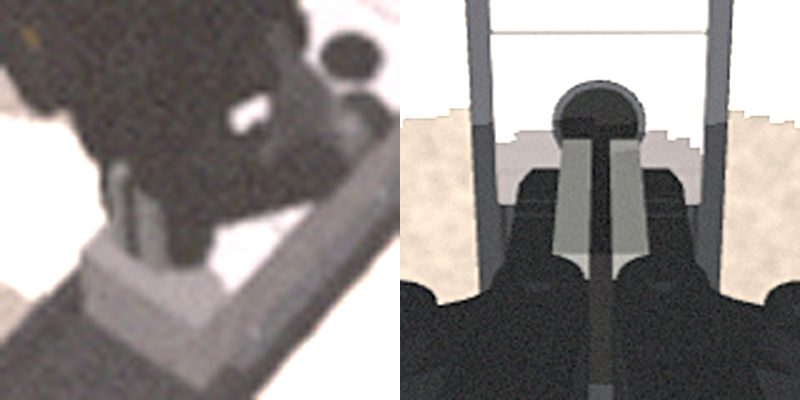

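The spacers have not moved: the wrist view puts the holes at 55, 19, -16 and -51. The shut fingertips are hovering over spacer 4's top, near z 45 mm, so the real tips sit about 25 mm higher than the reported TCP. I'll retreat along the channel and lower with force checks.

>>> arm_command:
  commands:
    - [[-0.5,-6,0],0,1]
    - [[-0.5,-6,0],0,1]
    - [[-0.5,-6,0],0,1]
    - [[-0.5,-6,0],0,1]
    - [[-0.5,-6,0],0,1]
    - [[-0.5,-6,0],0,1]
    - [[-0.5,-6,0],0,1]
    - [[-0.4,-6,0],0,1]
    - [[0,0,0],0,1]
    - [[0,0,-2],0,1]
    - [[0,0,-2],0,1]
    - [[0,0,-2],0,1]
    - [[0,0,-2],0,1]
    - [[0,0,-2],0,1]
    - [[0,0,-2],0,1]
    - [[0,0,0],0,1]

```text
clock: 8.1
position: [0.5926, -0.0746, 0.0077]
tool_rot: [-3.141, -0.0, 1.49]
force: [0.7, -1.1, -0.4]
grip_width: 0.0002
finger_force: 0.0
```

Run:
```python
from h import *
g=snap('scene','scene3'); d=snap('side','side3'); o=bot.observe(); p=o['position']; print(o['clock'],p,o['force'])
out=[]
for f in (g,d):
    c=w2px(f,p+[0,0,.02]).astype(int); print('crop origin',c-30,'tcp px',w2px(f,p),'tcp+20',w2px(f,p+[0,0,.02]))
    out.append(cv2.resize(f['image'][c[1]-30:c[1]+30,c[0]-30:c[0]+30,::-1],(400,400),interpolation=cv2.INTER_CUBIC))
cv2.imwrite('pics/v4.png',cv2.convertScaleAbs(np.hstack(out),alpha=2.2))
```

```text
8.2 [ 0.59277599 -0.07466226  0.00795999] [ 0.52754417 -0.39113095 -0.56523466]
crop origin [242 257] tcp px [272.98714685 293.53227292] tcp+20 [272.03994821 287.58957867]
crop origin [304 260] tcp px [334.11237181 298.79267804] tcp+20 [334.20913592 290.40115109]
```

View pics/v4.png

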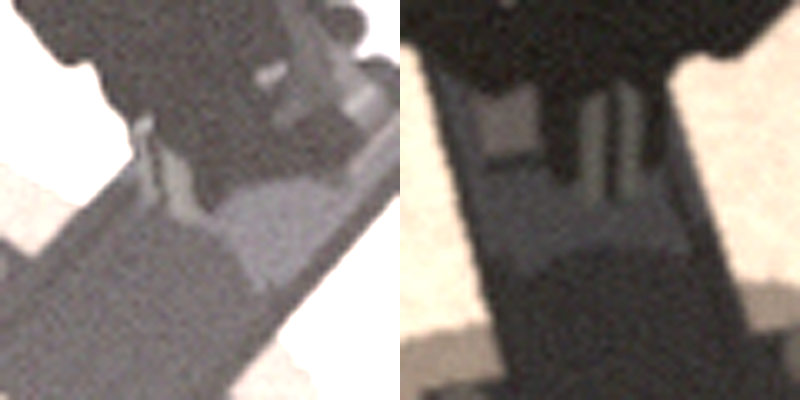

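Scene crop: the pads end at (150,205) and (185,222), which is (267.2,289) in full pixels. Side crop: the pads end at (193..230,200), which is (335.7,290). I'll triangulate the tip.

Run:
```python
from h import *
A=[];B=[]
for n,u,v in (('scene3',267.2,289),('side3',335.7,290)):
    f=load(n); M=np.c_[np.array(f['R']),f['t']]; x,y=(u-f['cx'])/K(f),(v-f['cy'])/K(f)
    for r in (x*M[2]-M[0],y*M[2]-M[1]): A.append(r[:3]);B.append(-r[3])
X,res,*_=np.linalg.lstsq(np.array(A),np.array(B),rcond=None); print(X,res,'minus tcp',X-bot.observe()['position'])
```

```text
[ 0.5920821  -0.08551805  0.04011305] [8.59426107e-07] minus tcp [-0.00069389 -0.01085579  0.03215306]
```

The tip's rear edge is 11 mm behind the TCP, which matches a 22 mm pad. In height it is 32 mm above the reported TCP, so the tips are now at z of about 40 mm. I'll lower another 22 mm, watching the force.

>>> arm_command:
  commands:
    - [[0,0,-2],0,1]
    - [[0,0,-2],0,1]
    - [[0,0,-2],0,1]
    - [[0,0,-2],0,1]
    - [[0,0,-2],0,1]
    - [[0,0,-2],0,1]
    - [[0,0,-2],0,1]
    - [[0,0,-2],0,1]
    - [[0,0,0],0,1]

```text
clock: 9.1
position: [0.5927, -0.0747, -0.0083]
tool_rot: [-3.141, 0.0, 1.49]
force: [-0.0, 0.2, 0.2]
grip_width: 0.0001
finger_force: 0.0
```

>>> arm_command:
  commands:
    - [[0,0,-2],0,1]
    - [[0,0,-2],0,1]
    - [[0,0,-2],0,1]
    - [[0,0,0],0,1]

```text
clock: 9.5
position: [0.5926, -0.0746, -0.0143]
tool_rot: [-3.141, 0.0, 1.49]
force: [0.5, -0.3, 0.7]
grip_width: -0.0001
finger_force: 0.0
```

>>> arm_command:
  commands:
    - [[0.2,3,0],0,1]
    - [[0.2,3,0],0,1]
    - [[0.2,3,0],0,1]
    - [[0.2,3,0],0,1]
    - [[0.2,3,0],0,1]
    - [[0.2,3,0],0,1]
    - [[0.1,1,0],0,1]
    - [[0.1,1,0],0,1]
    - [[0.1,1,0],0,1]
    - [[0.1,1,0],0,1]
    - [[0.1,1,0],0,1]
    - [[0.1,1,0],0,1]
    - [[0.1,1,0],0,1]
    - [[0.1,1,0],0,1]
    - [[0.1,1,0],0,1]
    - [[0.1,1,0],0,1]
    - [[0.1,1,0],0,1]
    - [[0,1,0],0,1]
    - [[0,1,0],0,1]
    - [[0,1,0],0,1]

```text
clock: 11.5
position: [0.5951, -0.0426, -0.014]
tool_rot: [3.142, 0.0, 1.49]
force: [-0.6, -2.0, 0.1]
grip_width: 0.0002
finger_force: 1.7
```

Run:
```python
from h import *
f=snap('wrist','wrist5'); o=bot.observe(); print(o['clock'],o['position'],o['force'])
im=f['image'][0:360,160:480,::-1]; cv2.imwrite('pics/v5.png',cv2.resize(im,None,fx=1.6,fy=1.6))
```

```text
11.55 [ 0.59510565 -0.04239945 -0.01401028] [-0.62123775 -4.20026851 -0.04175423]
```

View pics/v5.png

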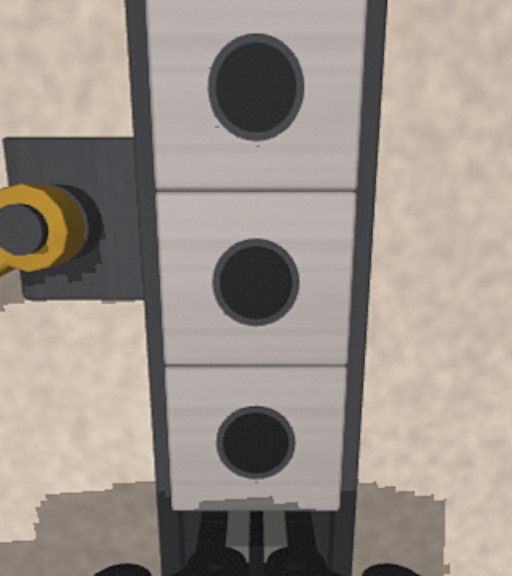

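Contact confirmed: the fingertips are behind spacer 4's rear face, the row is touching, and the push force is about 3 N. About 71 mm remain.

>>> arm_command:
  commands:
    - [[0.12,1.5,0],0,1]
    - [[0.12,1.5,0],0,1]
    - [[0.12,1.5,0],0,1]
    - [[0.12,1.5,0],0,1]
    - [[0.12,1.5,0],0,1]
    - [[0.12,1.5,0],0,1]
    - [[0.12,1.5,0],0,1]
    - [[0.12,1.5,0],0,1]
    - [[0.12,1.5,0],0,1]
    - [[0.12,1.5,0],0,1]
    - [[0.12,1.5,0],0,1]
    - [[0.12,1.5,0],0,1]
    - [[0.12,1.5,0],0,1]
    - [[0.12,1.5,0],0,1]
    - [[0.12,1.5,0],0,1]
    - [[0.12,1.5,0],0,1]
    - [[0.12,1.5,0],0,1]
    - [[0.12,1.5,0],0,1]
    - [[0.12,1.5,0],0,1]
    - [[0.12,1.5,0],0,1]

```text
clock: 13.55
position: [0.5975, -0.0125, -0.014]
tool_rot: [-3.142, -0.0, 1.49]
force: [-0.0, -3.6, -0.1]
grip_width: -0.0001
finger_force: 1.8
```

>>> arm_command:
  commands:
    - [[0.12,1.5,0],0,1]
    - [[0.12,1.5,0],0,1]
    - [[0.12,1.5,0],0,1]
    - [[0.12,1.5,0],0,1]
    - [[0.12,1.5,0],0,1]
    - [[0.12,1.5,0],0,1]
    - [[0.12,1.5,0],0,1]
    - [[0.12,1.5,0],0,1]
    - [[0.12,1.5,0],0,1]
    - [[0.12,1.5,0],0,1]
    - [[0.12,1.5,0],0,1]
    - [[0.12,1.5,0],0,1]
    - [[0.12,1.5,0],0,1]
    - [[0.12,1.5,0],0,1]
    - [[0.12,1.5,0],0,1]
    - [[0.12,1.5,0],0,1]
    - [[0.12,1.5,0],0,1]
    - [[0.12,1.5,0],0,1]
    - [[0.12,1.5,0],0,1]
    - [[0.12,1.5,0],0,1]

```text
clock: 15.55
position: [0.5999, 0.0175, -0.014]
tool_rot: [3.142, -0.0, 1.49]
force: [-0.2, -3.9, 0.5]
grip_width: 0.0001
finger_force: 1.9
```

~11 mm remain; creeping 1 mm per row with force checks.

>>> arm_command:
  commands:
    - [[0.08,1,0],0,1]
    - [[0.08,1,0],0,1]
    - [[0.08,1,0],0,1]
    - [[0.08,1,0],0,1]
    - [[0.08,1,0],0,1]
    - [[0.08,1,0],0,1]
    - [[0.08,1,0],0,1]
    - [[0.08,1,0],0,1]

```text
clock: 16.35
position: [0.6005, 0.0255, -0.014]
tool_rot: [-3.142, -0.0, 1.49]
force: [-0.1, -3.7, 0.7]
grip_width: -0.0003
finger_force: 1.9
```

>>> arm_command:
  commands:
    - [[0.04,0.5,0],0,1]
    - [[0.04,0.5,0],0,1]
    - [[0.04,0.5,0],0,1]
    - [[0.04,0.5,0],0,1]

```text
clock: 16.75
position: [0.6007, 0.0274, -0.014]
tool_rot: [-3.142, 0.0, 1.49]
force: [0.2, -4.0, 0.2]
grip_width: 0.0
finger_force: 1.9
```

>>> arm_command:
  commands:
    - [[0.04,0.5,0],0,1]
    - [[0.04,0.5,0],0,1]
    - [[0.04,0.5,0],0,1]

```text
clock: 17.05
position: [0.6008, 0.0289, -0.014]
tool_rot: [-3.142, 0.0, 1.49]
force: [-0.6, -4.3, 0.7]
grip_width: 0.0003
finger_force: 1.9
```

>>> arm_command:
  commands:
    - [[0.04,0.5,0],0,1]
    - [[0.04,0.5,0],0,1]

```text
clock: 17.25
position: [0.6009, 0.0299, -0.014]
tool_rot: [-3.142, 0.0, 1.49]
force: [-1.0, -3.6, 1.0]
grip_width: -0.0002
finger_force: 1.9
```

>>> arm_command:
  commands:
    - [[0.04,0.5,0],0,1]
    - [[0.04,0.5,0],0,1]

```text
clock: 17.45
position: [0.6009, 0.0308, -0.014]
tool_rot: [-3.142, 0.0, 1.49]
force: [-0.5, -7.7, 1.0]
grip_width: 0.0
finger_force: 3.6
```

>>> arm_command:
  commands:
    - [[0.04,0.5,0],0,1]
    - [[0.04,0.5,0],0,1]

```text
clock: 17.65
position: [0.601, 0.0308, -0.014]
tool_rot: [3.142, 0.001, 1.489]
force: [-0.3, -10.7, 0.8]
grip_width: -0.0003
finger_force: 5.4
```

>>> arm_command:
  commands:
    - [[0.04,0.5,0],0,1]
    - [[0.04,0.5,0],0,1]

```text
clock: 17.85
position: [0.6009, 0.0308, -0.014]
tool_rot: [3.142, 0.002, 1.488]
force: [-0.5, -15.2, 1.8]
grip_width: -0.0001
finger_force: 7.7
```

The train is home: motion stopped at y=0.0308 while the force rose from 4 to 15 N. Next I work out the keeper push path around the pivot.

Run:
```python
import numpy as np
U=np.array([.0809,.9967]);N=np.array([-U[1],U[0]]);P=np.array([553.2,36.2])
def c(t,ex=0,r=50):
    h=11*abs(np.cos(t))+14.5*abs(np.sin(t)); q=r*np.array([-np.sin(t),np.cos(t)])+(5+h+ex)*np.array([np.cos(t),np.sin(t)])
    return P+q[0]*U+q[1]*N
s=c(.44,9); print('start',s.round(1)); prev=s
for t in np.linspace(.5,np.pi,25):
    w=c(t); print(round(t,2),w.round(1),(w-prev).round(1).tolist()); prev=w
```

```text
start [495.8  46.8]
0.5 [498.7  35.6] [2.9, -11.2]
0.61 [498.8  30.2] [0.0, -5.4]
0.72 [499.5  24.7] [0.7, -5.5]
0.83 [500.8  19.1] [1.4, -5.6]
0.94 [503.   13.5] [2.1, -5.6]
1.05 [505.9   8. ] [2.9, -5.5]
1.16 [509.6   2.8] [3.7, -5.2]
1.27 [514.1  -2. ] [4.5, -4.8]
1.38 [519.3  -6.3] [5.2, -4.3]
1.49 [525.1  -9.9] [5.8, -3.6]
1.6 [530.8 -12.7] [5.7, -2.8]
1.71 [535.3 -14.9] [4.4, -2.2]
1.82 [540.2 -16.7] [4.9, -1.8]
1.93 [545.4 -18. ] [5.2, -1.3]
2.04 [551.  -18.8] [5.6, -0.7]
2.15 [556.8 -18.8] [5.8, -0.0]
2.26 [562.8 -18.1] [6.0, 0.7]
2.37 [568.8 -16.6] [6.0, 1.5]
2.48 [574.8 -14.2] [6.0, 2.3]
2.59 [580.6 -11. ] [5.8, 3.2]
2.7 [586.  -7.] [5.4, 4.0]
2.81 [591.   -2.2] [5.0, 4.8]
2.92 [595.3   3.3] [4.3, 5.5]
3.03 [599.    9.5] [3.6, 6.2]
3.14 [601.7  16.2] [2.8, 6.7]
```

>>> arm_command:
  commands:
    - [[-0.1,-2,0],0,1]
    - [[-0.3,-4,0],0,1]
    - [[-0.8,-10,0],0,1]
    - [[-0.8,-10,0],0,1]
    - [[-0.8,-10,0],0,1]
    - [[0,0,20],0,1]
    - [[0,0,25],0,1]
    - [[0,0,25],0,1]
    - [[0,0,0],0,1]

```text
clock: 18.75
position: [0.5999, -0.0041, 0.0589]
tool_rot: [3.138, -0.001, 1.489]
force: [0.6, -0.5, -0.2]
grip_width: 0.0
finger_force: 0.0
```

>>> arm_command:
  commands:
    - [[-13,6.3,0],0,1]
    - [[-13,6.3,0],0,1]
    - [[-13,6.3,0],0,1]
    - [[-13,6.3,0],0,1]
    - [[-13,6.3,0],0,1]
    - [[-13,6.3,0],0,1]
    - [[-13,6.3,0],0,1]
    - [[-13,6.3,0],0,1]
    - [[0,0,0],0,1]
    - [[0,0,0],0,1]

```text
clock: 19.75
position: [0.4946, 0.0469, 0.0559]
tool_rot: [3.141, 0.0, 1.49]
force: [-0.5, 0.1, -0.0]
grip_width: -0.0001
finger_force: 0.0
```

Run:
```python
from h import *
f=snap('wrist','wrist6'); g=snap('side','side6'); o=bot.observe(); print(o['clock'],o['position'],o['force'])
a=cv2.resize(f['image'][:,:,::-1],(480,360)); b=cv2.resize(g['image'][170:350,240:400,::-1],(320,360))
cv2.imwrite('pics/v6.png',cv2.convertScaleAbs(np.hstack([a,b]),alpha=1.3))
```

```text
19.85 [0.49495703 0.04673371 0.05592593] [-0.15252089 -0.28013119 -0.12675625]
```

View pics/v6.png

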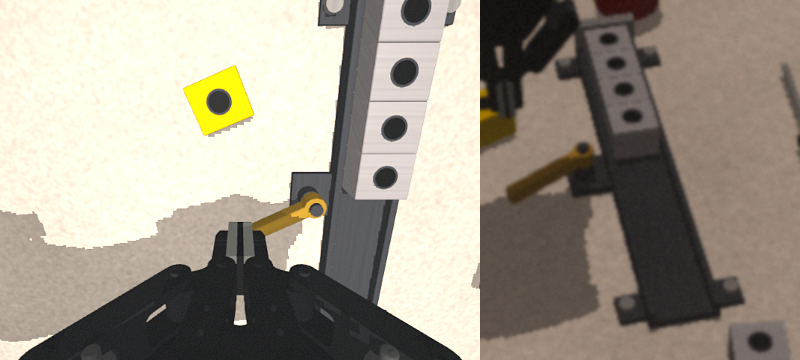

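The train is tight against the stop and the keeper is still at about 0.47 rad. The fingers are on its stop side and the yellow decoy is well clear. Next I lower beside the keeper arm.

>>> arm_command:
  commands:
    - [[0,0,-10],0,1]
    - [[0,0,-10],0,1]
    - [[0,0,-10],0,1]
    - [[0,0,-10],0,1]
    - [[0,0,-6],0,1]
    - [[0,0,-5],0,1]
    - [[0,0,-5],0,1]
    - [[0,0,0],0,1]

```text
clock: 20.65
position: [0.4942, 0.0472, -0.0005]
tool_rot: [-3.141, 0.0, 1.49]
force: [-1.1, 0.4, 0.2]
grip_width: -0.0001
finger_force: 0.0
```

>>> arm_command:
  commands:
    - [[0,0,-5],0,1]
    - [[0,0,-4],0,1]
    - [[0,0,0],0,1]

```text
clock: 20.95
position: [0.4941, 0.0473, -0.0094]
tool_rot: [-3.141, 0.0, 1.49]
force: [-0.1, 0.4, 0.3]
grip_width: -0.0001
finger_force: 0.0
```

>>> arm_command:
  commands:
    - [[1.1,-2.9,0],0,1]
    - [[1.1,-2.9,0],0,1]
    - [[1.1,-2.9,0],0,1]
    - [[1.1,-2.9,0],0,1]
    - [[0,-2.7,0],0,1]
    - [[0,-2.7,0],0,1]
    - [[0.4,-2.7,0],0,1]
    - [[0.4,-2.7,0],0,1]
    - [[0.7,-2.8,0],0,1]
    - [[0.7,-2.8,0],0,1]
    - [[1.1,-2.8,0],0,1]
    - [[1.1,-2.8,0],0,1]
    - [[1.5,-2.8,0],0,1]
    - [[1.5,-2.8,0],0,1]
    - [[1.9,-2.6,0],0,1]
    - [[1.9,-2.6,0],0,1]
    - [[2.3,-2.4,0],0,1]
    - [[2.3,-2.4,0],0,1]
    - [[2.6,-2.1,0],0,1]
    - [[2.6,-2.1,0],0,1]

```text
clock: 22.95
position: [0.52, -0.0063, -0.009]
tool_rot: [-3.142, 0.0, 1.49]
force: [-0.7, -0.0, -0.4]
grip_width: 0.0004
finger_force: 0.3
```

Run:
```python
from h import *
f=snap('wrist','wrist7'); o=bot.observe(); print(o['clock'],o['position'],o['force'],o['finger_force'])
cv2.imwrite('pics/v7.png',f['image'][:,:,::-1])
```

```text
23.0 [ 0.52033558 -0.00665553 -0.00897879] [-0.20844526 -0.08551669 -0.28633203] 0.17422329692635685
```

View pics/v7.png

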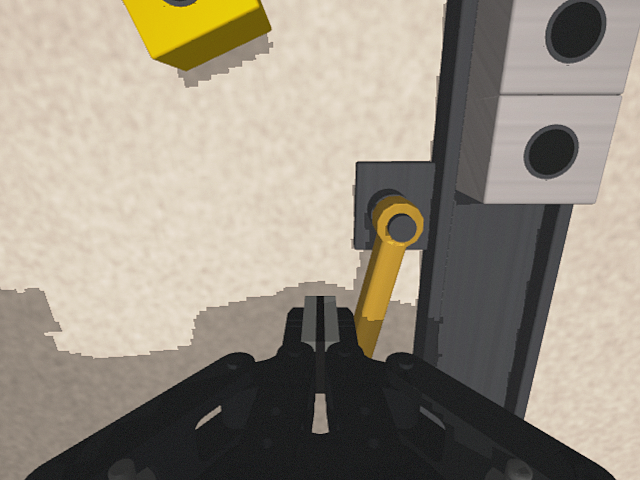

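The fingertip is pushing the keeper arm, now at about 1.35 rad, with hub at (401,227) and arm down to (365,350). I continue along the arc.

>>> arm_command:
  commands:
    - [[2.9,-1.8,0],0,1]
    - [[2.9,-1.8,0],0,1]
    - [[2.8,-1.4,0],0,1]
    - [[2.8,-1.4,0],0,1]
    - [[2.2,-1.1,0],0,1]
    - [[2.2,-1.1,0],0,1]
    - [[2.4,-0.9,0],0,1]
    - [[2.4,-0.9,0],0,1]
    - [[2.6,-0.6,0],0,1]
    - [[2.6,-0.6,0],0,1]
    - [[2.8,-0.3,0],0,1]
    - [[2.8,-0.3,0],0,1]
    - [[2.9,0,0],0,1]
    - [[2.9,0,0],0,1]
    - [[3,0.4,0],0,1]
    - [[3,0.4,0],0,1]
    - [[3,0.8,0],0,1]
    - [[3,0.8,0],0,1]
    - [[3,1.1,0],0,1]
    - [[3,1.1,0],0,1]

```text
clock: 25.0
position: [0.5752, -0.0137, -0.009]
tool_rot: [3.142, 0.0, 1.49]
force: [-0.9, 0.1, 0.0]
grip_width: 0.0003
finger_force: 0.3
```

>>> arm_command:
  commands:
    - [[2.9,1.6,0],0,1]
    - [[2.9,1.6,0],0,1]
    - [[2.7,2,0],0,1]
    - [[2.7,2,0],0,1]
    - [[2.5,2.4,0],0,1]
    - [[2.5,2.4,0],0,1]
    - [[2.2,2.7,0],0,1]
    - [[2.2,2.7,0],0,1]

```text
clock: 25.8
position: [0.5957, 0.0039, -0.009]
tool_rot: [-3.142, 0.0, 1.49]
force: [-1.2, -0.8, -1.1]
grip_width: -0.0001
finger_force: 0.3
```

>>> arm_command:
  commands:
    - [[1.7,2.8,0],0,1]
    - [[1.6,2.8,0],0,1]
    - [[1,2,0],0,1]
    - [[0.5,1.5,0],0,1]

```text
clock: 26.2
position: [0.6004, 0.013, -0.009]
tool_rot: [3.142, -0.0, 1.49]
force: [-0.7, -1.1, -0.2]
grip_width: -0.0001
finger_force: 0.3
```

>>> arm_command:
  commands:
    - [[0.3,1,0],0,1]
    - [[0.3,1,0],0,1]

```text
clock: 26.4
position: [0.6009, 0.0147, -0.009]
tool_rot: [3.142, 0.0, 1.49]
force: [-0.1, 0.3, -0.2]
grip_width: -0.0001
finger_force: 0.3
```

>>> arm_command:
  commands:
    - [[0.1,0.5,0],0,1]
    - [[0.1,0.5,0],0,1]

```text
clock: 26.6
position: [0.6011, 0.0157, -0.009]
tool_rot: [3.142, 0.0, 1.49]
force: [-1.7, -0.4, -0.5]
grip_width: -0.0004
finger_force: 0.3
```

>>> arm_command:
  commands:
    - [[0.1,0.5,0],0,1]
    - [[0.1,0.5,0],0,1]

```text
clock: 26.8
position: [0.6014, 0.0167, -0.009]
tool_rot: [3.141, 0.0, 1.49]
force: [-0.7, -2.5, -0.4]
grip_width: 0.0
finger_force: 1.4
```

>>> arm_command:
  commands:
    - [[0.1,0.5,0],0,1]
    - [[0.1,0.5,0],0,1]

```text
clock: 27.0
position: [0.6013, 0.0168, -0.009]
tool_rot: [-3.141, 0.001, 1.489]
force: [-2.2, -7.0, 0.5]
grip_width: -0.0001
finger_force: 3.8
```

>>> arm_command:
  commands:
    - [[-0.1,-1,0],0,1]
    - [[-0.2,-3,0],0,1]
    - [[-0.6,-8,0],0,1]
    - [[-0.8,-10,0],0,1]
    - [[-0.8,-10,0],0,1]
    - [[-0.8,-10,0],0,1]
    - [[0,0,20],0,1]
    - [[0,0,30],0,1]
    - [[0,0,30],0,1]
    - [[0,0,0],0,1]
    - [[0,0,0],0,1]

```text
clock: 28.1
position: [0.5984, -0.0246, 0.0714]
tool_rot: [3.141, -0.0, 1.49]
force: [-0.5, 0.6, -0.6]
grip_width: -0.0001
finger_force: 0.0
```

Run:
```python
from h import *
f=snap('wrist','wrist8'); o=bot.observe(); print(o['clock'],o['position'],o['force'])
im=f['image']; hsv=cv2.cvtColor(im,cv2.COLOR_RGB2HSV)
m=cv2.inRange(hsv,(12,90,60),(35,255,255)); n,l,st,ce=cv2.connectedComponentsWithStats(m)
U=np.array([.0809,.9967]);N=np.array([-U[1],U[0]]);P=np.array([.5532,.0362])
for i in range(1,n):
    if st[i,4]>300:
        pts=np.argwhere(l==i)[:,::-1]
        q=np.array([px2w(f,*p,.036)[:2]-P for p in pts])@np.c_[U,N]*1e3
        print(st[i],'rel pivot ch x',np.percentile(q[:,0],[1,50,99]).round(1),'y',np.percentile(q[:,1],[1,99]).round(1),'minrect',cv2.minAreaRect(q.astype(np.float32)))
# dark holes on bright tops
g=cv2.cvtColor(im,cv2.COLOR_RGB2GRAY)
for x in (26,62,98,134): # predicted hole pixels (home +2)
    print(x,w2px(f,np.r_[np.array([.6011,.0332])+U*x/1e3,.04]).round(0))
c=cv2.HoughCircles(cv2.medianBlur(g,3),cv2.HOUGH_GRADIENT,1.2,25,param1=120,param2=22,minRadius=8,maxRadius=30)
if c is not None:
    for u,v,r in c[0]:
        q=(px2w(f,u,v,.04)[:2]-P); print('circle',u,v,r,(q@U*1e3-3).round(1),(q@N*1e3+48).round(1))
```

```text
28.15 [ 0.59794013 -0.02453811  0.07057968] [-0.11595629  0.05242052  0.19477682]
[  32    0  123   67 4960] rel pivot ch x [54.5 68.7 82.3] y [35.6 88.5] minrect ((67.46411895751953, 62.306922912597656), (58.17494201660156, 29.708608627319336), 89.93323516845703)
[ 218  149  146   33 2727] rel pivot ch x [-6.5  1.4  9.1] y [-75.    5.1] minrect ((3.0159006118774414, -34.68225860595703), (17.900531768798828, 82.63585662841797), 3.146655797958374)
26 [313. 118.]
62 [313.  42.]
98 [312. -44.]
134 [ 311. -142.]
circle 316.2 115.8 16.76 24.8 -1.6
circle 312.6 41.4 17.36 60.2 0.0
circle 83.4 1.8000001 24.800001 77.5 111.8
circle 237.00002 165.0 19.52 -1.1 42.7
circle 300.6 317.40002 23.84 -97.9 9.0
```

The keeper lies square across the channel, with its tip 75 mm from the pivot towards -y and its limit felt at 7 N. Holes 4 and 3 are at x of about 24.8 and 60.2, which is home. The arm is clear, so I'm handing in.

```bash
python3 -c "
from workcell import ticket
print(ticket.job_done())"
```

```text
the job is handed in; nothing more can be done
None
```

The job is handed in: all four spacers were pushed home against the stop as one train, the keeper was swung shut behind them until it hit its limit, and the arm was clear at about 28 s of the 54 s allowed. The spare, can and screwdriver were never approached. I viewed 11 pictures, one over the limit of 10, and the hand-in returned no verdict.

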